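# Open the safety-cap bottle of cleaning tablets beside the crate shelf

## Robot

A 6-joint arm with a two-finger parallel gripper is mounted at the origin on the work surface. World frame = base frame: x ahead of the robot, y to its left, z up, the work surface at z = 0. Lengths are in m, angles in rad, forces in N, time in s.
With the tool pointing down it reaches from about 0.25 to 0.725 m from the base axis. Payload 4 kg.
Tool frame: the origin (TCP) lies midway between the tips of the shut fingers; the grasp point (between the pads) lies arm.pinch_z behind it (arm.pinch_z is the distance from the TCP to the grasp point, in m); z points along the fingers, y is the direction in which the jaws open and shut (so a half turn about z gives the same grasp; the last joint's range is limited). The gripper opens to 85 mm and grips with 20 to 120 N. Pads are 22 mm wide; open, the fingers measure 114 mm over their backs; the gripper's body (76 mm by 85 mm) begins 54 mm behind the grasp point. The pads swing forward as they close: fully open they stand 13 mm farther back than shut.
Start: joints at [1.169, 0.241, 0.005, 1.335, 0, 1.571], TCP at [0.196, 0.46, 0.231] pointing down, gripper open.
Joint ranges: [-2.72, 2.72], [-1.05, 1.87], [-1.09, 1.28], [-1.99, 2.15], [-1.42, 1.44], [-3.14, 3.14]. Speed limits (rad/s): [2.79, 2.79, 3.14, 3.14, 3.14, 3.14].

## Interface

Orientations are given as a 3x3 rotation matrix whose columns are the frame's x, y, z axes.
In Python, from workcell import arm gives the robot as it stands.
- The arm moves only by the tool arm_command, never from a script. Its argument "steps" is a list that holds one entry, the list of rows, each a list of 7 numbers: the shift along the tool's x, y, z in cm, then the turn, a rotation vector about the tool's x, y, z in rad, then the opening, from 0 (shut) to 1 (fully open). A call has exactly 10 rows; each row is the pose to reach, as a shift and turn from the pose commanded when the call began, along the tool's axes at that moment; what a row does not reach only later rows make up. A row lasts 1/10 s, in which the tool goes at most 50 mm and 8.59 degrees, less where a joint would pass 70% of its speed; a pose out of reach is approached as far as the arm can. A call with a gripper value outside its range is refused whole. The fingers move at their own pace and stop on an object; the grip force is fixed at half the most. Time passes only in rows, so rows that repeat a pose let the fingers close, or fill a call up. It gives the time, the measured TCP pose, the force and the opening at its end, in the units of the state.
- arm.get_state(): the state, without advancing time (a new reading comes with each control period).
- arm.capture(name): name is "scene" or "top"; returns a dict with "pixels" (400x640x3 uint8, red, green, blue), "z_map" (400x640 float32, m along the optical axis (not along the pixel's ray), 0 where there is no reading), "intrinsics" (3x3 intrinsics, pixels), "rvec" (rotation vector, rad) and "tvec" (3), from world to camera coordinates, as OpenCV has them. Camera axes: x right, y down, z forward; pixel columns grow to the right and rows downward; lengths in m; the calibration is good to about 2 mm. A picture is of the moment at which its call begins.
- arm.sign_off(): hands the job in, once; it reports no verdict.
The state is a dict: "t": time; "joints": joint angles; "joint_vel": joint speeds; "effort": joint torques, N m; "position": TCP position; "tool_rot": TCP orientation; "contact_force": force on the tool from outside, world axes, zero at the start; "torque": the same for the moment, N m; "width": opening from 0.0 (shut) to 1.0 (fully open).
Only numpy, scipy, OpenCV 4.12 (cv2) and the standard library are available. Lean on these libraries where they do the work, as an engineer would, in place of code of your own. Each camera call takes 0.05 s, during which the arm holds its last target. There are 200 camera calls.

## Task

I want to soak this mug with a cleaning tablet. Slide the enamel mug with the handle across the table, without lifting or tipping it, until its base stands fully on the round mat; then open the square bottle standing in the wooden caddy: press its ribbed push-and-turn safety cap down, twist it anticlockwise until it is free and lift it off. Finish still holding the cap, level, about 5 cm straight above the open bottle so I can reach a tablet; the bottle stays standing in its pocket, the mug stays on the mat, and all the other things stay where they are.

Things in the scene. Friction and masses are not known exactly. Their poses are not given: they have to be found in the camera images.
- mug: Round enamel mug, 80 mm diameter, 79 mm tall, wall 3 mm, straight sides, about 0.18 kg, standing on the bare table. Origin: centre of its underside; z up. A 9 mm thick loop handle stands out along its own +y to 71 mm from the axis, 14 to 68 mm above the table. It starts 13 to 33 cm from the mat, to its right as the robot sees it, handle pointing roughly away from the robot.
- mat: Thin round rubber mat, 110 mm diameter, 1 mm thick, stuck flat on the table (it offers no edge that would stop the mug). Origin: its centre.
- caddy: Wooden caddy screwed to the table, 79 mm along its x, 152 mm along its y, 70 mm tall, walls and floor 5 mm thick, with two square pockets, 69 by 68 mm, centred at y = -38 and +38 mm. Origin: centre of its underside. The bottle stands in one pocket, the flip-top container in the other; which is which changes.
- bottle: Square white plastic bottle, 62 by 62 mm, about 0.35 kg, loose in a caddy pocket (3 mm play each side) that keeps it from turning. Origin: centre of its underside, 5 mm above the table on the caddy floor; z up. Flat shoulder at 88 mm above the origin, a round collar 45 mm in diameter up to 96.5 mm, then the 30 mm neck with three lugs (to 20 mm from the axis); mouth rim at 120 mm.
- cap: The bottle's round ribbed push-and-turn cap: 48 mm diameter, 30 mm tall, 0.04 kg, straight sides. Origin: centre of its lower edge, on the axis; z up. Locked on, its lower edge is 103 mm above the bottle's origin. Held down, it turns anticlockwise seen from above: free from 48 degrees, best at 60, end stop near 75; there it lifts straight off. Let up earlier, it locks again; unpressed it hardly turns.
- liner (a joint): Sprung liner inside the cap, which pushes the cap up into its lock: 0 = cap up (and when off the bottle), value in m = how far the cap is pressed down. It begins to sink at about 4 N, must go down at least 4 mm (about 8 N) before it will turn, and meets a firm stop on the collar at 6.3 mm (10 to 11 N).
- fliptop: Square white container with a grey flip-top lid, 60 by 60 mm, 80 mm tall, in the other pocket of the caddy; not to be disturbed. Origin: centre of its underside.
- tray: Silicone ice tray, 105 by 205 mm, 32 mm tall, on the table beyond the mat; not to be disturbed. Origin: centre of its underside.
- scoop: Steel ice scoop, about 215 mm long, 70 mm wide, 70 mm tall at its back plate, lying on the table near the robot; not to be disturbed. Origin: under the back plate of its bowl, on the table; its own +x points to the bowl's mouth, 107 mm away, the handle reaches 112 mm to -x.
- tumbler: Glass tumbler, 72 mm diameter at the rim, 105 mm tall, far right on the table; not to be disturbed. Origin: centre of its underside.
- bowl: Enamel bowl without a handle, 120 mm diameter, 48 mm tall, near the robot on the left; not to be disturbed. Origin: centre of its underside.
- spoon: Wood-handled metal spoon, 200 mm long, lying on the table beyond the caddy; not to be disturbed. Origin: its middle, on the table; its bowl lies to its own +x.
Not all that is in view belongs to the job. What is shaped like the mug but blue is not meant.

How it is judged:
By the outcome, as a careful person would: the job done as asked, in the order asked, and still so for the second after the job is handed in, while the arm keeps its last pose, push and grip.
It also fails if it takes over 53 s, if anything falls off the work surface, if the arm or the gripper's body presses on something with over 40 N, if the wrist force passes 120 N, or if a joint passes its speed limit or range.

## Working session

There is one attempt and no reset: what is moved stays moved. The work goes in short steps, Python scripts to look and compute and a tool call to move; the robot and the scene stay as the last step left them, time stands still between calls to the robot, and variables do not carry over. Pictures are saved under pics/ and viewed, on a budget of 10 in all, crops included, one or two more only if the job needs it, and the job is handed in when it is done.

Besides the shell and the picture viewer there is one more tool, called after "Request:" in YAML: its name, and indented under it one key for each argument. arm_command: Moves the arm, as the interface text tells. Its arguments: {"type":"object","properties":{"steps":{"type":"array","items":{"type":"array","items":{"type":"array","items":{"type":"number"}}}}},"required":["steps"]}

```bash
ls; mkdir -p pics
cat > h.py <<'E'
import numpy as np, cv2
from workcell import arm
def cap(n):
    c=arm.capture(n); R=cv2.Rodrigues(np.array(c['rvec'],float))[0]; t=np.array(c['tvec'],float).ravel()
    K=np.array(c['intrinsics']); z=c['z_map']; v,u=np.mgrid[:z.shape[0],:z.shape[1]]
    P=np.stack([(u-K[0,2])/K[0,0]*z,(v-K[1,2])/K[1,1]*z,z],-1)
    W=(P-t)@R; W[z==0]=np.nan
    c.update(W=W,R=R,t=t,K=K); return c
def save(im,n): cv2.imwrite('pics/'+n,cv2.cvtColor(im,cv2.COLOR_RGB2BGR))
E
python3 - <<'E'
from h import *
s=arm.get_state(); print(s, arm.pinch_z)
for n in('scene','top'):
    c=cap(n); save(c['pixels'],n+'0.png'); np.savez(n+'0.npz',W=c['W'],px=c['pixels'],R=c['R'],t=c['t'],K=c['K'])
    print(n,-c['R'].T@c['t'])
E
```

```text
pics
{'t': 0.0, 'joints': array([ 1.16897641e+00,  2.41423752e-01,  3.72189506e-03,  1.33514887e+00,
       -1.17477363e-05,  1.57080966e+00]), 'joint_vel': array([ 1.17663172e-03, -3.64306795e-04, -1.61046989e-03,  4.14223167e-04,
       -2.16097727e-04,  4.90778148e-05]), 'effort': array([-8.66592254e-04, -3.72321117e+01,  2.52405810e+01,  1.69509777e-02,
       -1.88531062e-04,  8.91668179e-06]), 'position': array([0.19531052, 0.45960982, 0.23040665]), 'tool_rot': array([[-9.20345556e-01,  3.91105394e-01, -7.92651866e-04],
       [ 3.91106197e-01,  9.20343604e-01, -1.89536425e-03],
       [-1.17751060e-05, -2.05440112e-03, -9.99997890e-01]]), 'contact_force': array([ 0.93799273, -0.58683555, -0.88894232]), 'torque': array([-0.04666661, -0.06277815,  0.04603542]), 'width': 0.9976788119141216} 0.0187
scene [1.48139668 0.50533699 0.77081391]
top [0.43662647 0.02862293 1.27151218]
```

View pics/scene0.png

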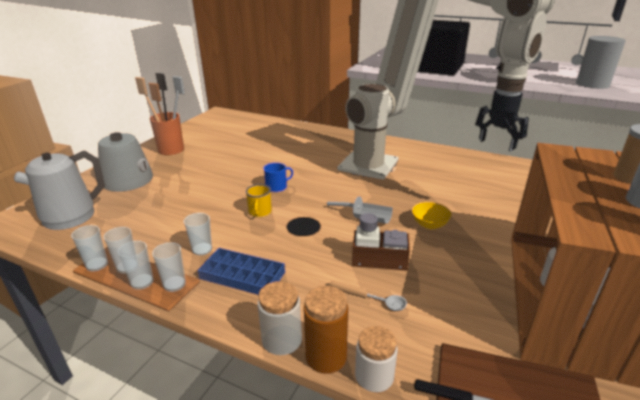

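View pics/top0.png

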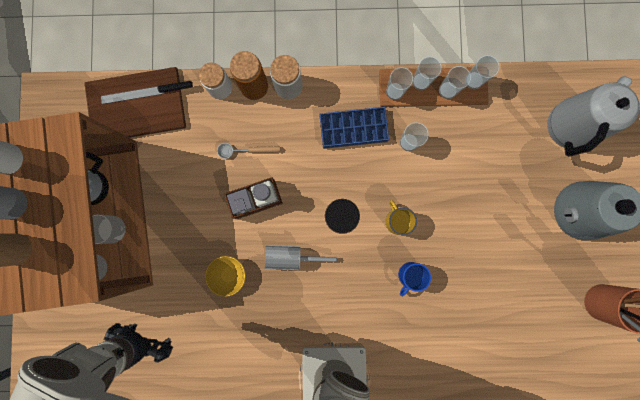

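The scene view shows the yellow mug at (259,202), the blue one at (276,177), the mat at (303,226) and the caddy at (381,250). In the top view:
- **Mug:** the candidates are the yellow mug with a handle (400,220), the blue mug (414,278) and the yellow bowl with no handle (225,277). I choose the yellow mug.
- **Bottle:** the candidates are the round ribbed cap (263,192) and the square flip-top (240,202). I choose the round cap.

Next I'll measure them and check the choice in a close crop.

Run:
```python
from h import *
d=np.load('top0.npz'); W=d['W']; px=d['px']
def circ(m,n):
    p=W[m][:,:2]; c,r=cv2.minEnclosingCircle(p.astype(np.float32)); print(n,m.sum(),'c',np.round(c,4),'r',round(r,4),'z',np.round(np.nanpercentile(W[m][:,2],[5,50,95]),4))
v,u=np.mgrid[:400,:640]
def box(a,b,c,e): return (u>=a)&(u<b)&(v>=c)&(v<e)&np.isfinite(W[...,2])
mat=box(315,370,190,245)&(px.max(2)<60); circ(mat,'mat')
mug=box(380,425,195,245)&(W[...,2]>0.02); circ(mug&(W[...,2]>0.072),'mugrim'); 
hnd=box(380,425,190,245)&(W[...,2]>0.03); print('mug+handle mean',W[hnd].mean(0))
circ(hnd,'mug+h')
capm=box(240,285,170,220)&(W[...,2]>0.125); circ(capm,'cap')
ft=box(220,285,175,225)&(W[...,2]>0.06); print('caddy rect',cv2.minAreaRect(W[box(220,290,170,225)&(W[...,2]>0.05)&(W[...,2]<0.076)][:,:2].astype(np.float32)))
f=box(220,262,180,225)&(W[...,2]>0.078)&(W[...,2]<0.1); print('flip',cv2.minAreaRect(W[f][:,:2].astype(np.float32)),np.nanmedian(W[f][:,2]))
for n,b in dict(tray=(315,395,100,150),scoop=(260,345,240,275),tumb=(398,432,118,155),blue=(390,435,255,300),bowl=(200,250,250,300)).items():
    m=box(*b)&(W[...,2]>0.008); print(n,np.round(W[m].min(0),3),np.round(W[m].max(0),3))
big=np.hstack([cv2.resize(px[170:230,215:295],(400,300),interpolation=cv2.INTER_CUBIC),cv2.resize(px[190:250,370:450],(400,300),interpolation=cv2.INTER_CUBIC)])
s=np.load('scene0.npz'); spx=s['px']; b2=np.hstack([cv2.resize(spx[210:270,345:425],(400,300),interpolation=cv2.INTER_CUBIC),cv2.resize(spx[170:230,235:315],(400,300),interpolation=cv2.INTER_CUBIC)])
save(np.vstack([big,b2]),'crop0.png')
# scene cross-check
W2=s['W']; h=(W2[...,2]>0.125)&(W2[...,2]<0.15)&(abs(W2[...,0]-W[capm][:,0].mean())<.05)&(abs(W2[...,1]-W[capm][:,1].mean())<.05)
p=W2[h&(W2[...,2]>.134)]; print('cap scene',cv2.minEnclosingCircle(p[:,:2].astype(np.float32)),p[:,2].max(),np.median(p[:,2]))
```

```text
mat 896 c [ 0.4949 -0.0329] r 0.0531 z [-0.0052 -0.0009  0.0033]
mugrim 129 c [ 0.4734 -0.206 ] r 0.0407 z [0.0734 0.0771 0.0804]
mug+handle mean [ 0.47949469 -0.20556611  0.06301367]
mug+h 298 c [ 0.4867 -0.2   ] r 0.0549 z [0.0358 0.0657 0.0801]
cap 235 c [0.5603 0.2013] r 0.0246 z [0.1307 0.1352 0.1388]
caddy rect ((0.5504913926124573, 0.23719608783721924), (0.08035038411617279, 0.1516593098640442), 18.059471130371094)
flip ((0.5416519045829773, 0.2570480704307556), (0.06534288823604584, 0.09196247160434723), 19.29716682434082) 0.08173464685475976
tray [ 0.709 -0.203  0.008] [0.857 0.031 0.038]
scoop [ 0.334 -0.011  0.008] [0.408 0.207 0.069]
tumb [ 0.688 -0.296  0.008] [ 0.76  -0.211  0.108]
blue [ 0.254 -0.28   0.008] [ 0.35  -0.199  0.082]
bowl [0.259 0.264 0.008] [0.377 0.383 0.051]
cap scene ((0.5644019842147827, 0.20505650341510773), 0.025561679154634476) 0.13816137194837724 0.13519693269776356
```

View pics/crop0.png

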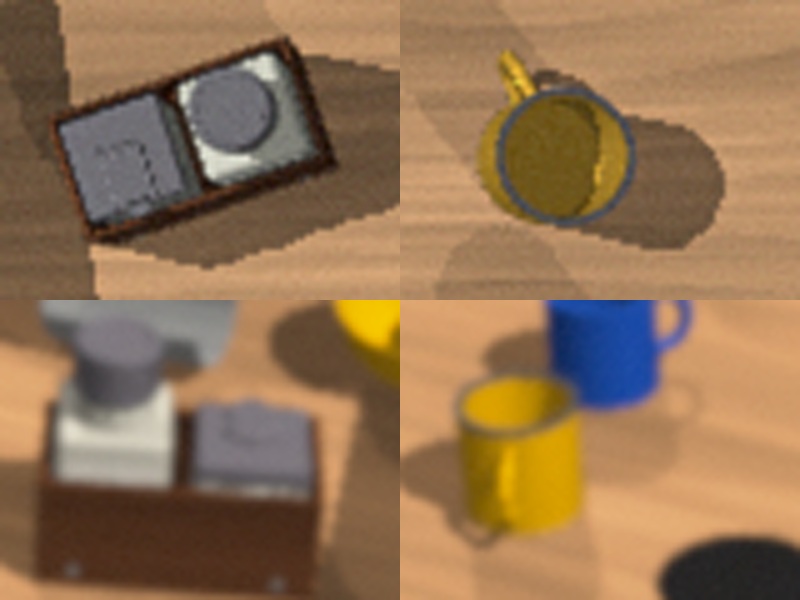

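The crop confirms both choices: the round ribbed cap is at crop (232,108), and the yellow mug with a handle is at (565,155), its handle pointing away from the robot. Measured sizes agree with those given: mug radius 40.7 mm, cap radius 24.6 mm, cap top about 0.137 m and caddy 80×152 mm. I'll push the mug low with the two half-open fingers so it nests between them.

```bash
cat >> h.py <<'E'
from scipy.spatial.transform import Rotation as Ro
def plan(p,az):
    "shift (cm, tool axes) and rotvec to a tool-down pose with tool y at azimuth az (deg), nearest half turn"
    s=arm.get_state(); R=np.array(s['tool_rot']); best=None
    for a in (az,az+180):
        a=np.radians(a); y=np.array([np.cos(a),np.sin(a),0]); z=np.array([0,0,-1.]); T=np.c_[np.cross(y,z),y,z]
        r=Ro.from_matrix(R.T@T).as_rotvec()
        if best is None or np.linalg.norm(r)<np.linalg.norm(best): best=r
    print('shift',np.round(100*R.T@(np.array(p)-s['position']),2),'rot',np.round(best,3))
E
python3 - <<'E'
from h import *
plan((.464,-.282,.15),-7); plan((.464,-.282,.022),-7)
E
```

```text
shift [-53.73 -57.74   8.16] rot [-2.000e-03  1.000e-03  1.291e+00]
shift [-53.73 -57.71  20.96] rot [-2.000e-03  1.000e-03  1.291e+00]
```

Request:
arm_command:
  steps:
    - [[-3.2,-3.4,0,0,0,0.08,0.6],[-6.4,-6.9,0,0,0,0.16,0.6],[-9.6,-10.3,0,0,0,0.24,0.6],[-12.8,-13.8,0,0,0,0.32,0.6],[-16,-17.2,0,0,0,0.4,0.6],[-19.2,-20.7,0,0,0,0.48,0.6],[-22.4,-24.1,0,0,0,0.56,0.6],[-25.6,-27.6,0,0,0,0.64,0.6],[-28.8,-31,0,0,0,0.72,0.6],[-32,-34.5,0,-0.002,0.001,0.8,0.6]]

```text
t: 1.1
position: [0.3552, 0.0157, 0.2313]
tool_rot: [[-0.358, 0.934, 0.001], [0.934, 0.358, 0.002], [0.002, 0.002, -1.0]]
contact_force: [1.2, -0.2, 0.6]
width: 0.6
```

Run:
```python
from h import *
s=arm.get_state(); print(s['t'],s['position'],s['joints'],s['width'],s['contact_force'])
plan((.464,-.282,.15),-7); plan((.464,-.282,.022),-7)
```

```text
1.1 [0.35516623 0.01569532 0.23126946] [ 0.04219481 -0.04904909 -0.32049878  1.29814868  0.0023052   1.24708103] 0.5996045185265095 [ 1.17743408 -0.19949663  0.55763161]
shift [-31.71  -0.5    8.07] rot [ 0.001 -0.002  0.488]
shift [-31.73  -0.53  20.87] rot [ 0.001 -0.002  0.488]
```

Request:
arm_command:
  steps:
    - [[-4.6,0,0,0,0,0.07,0.6],[-9.1,-0.1,0,0,0,0.14,0.6],[-13.6,-0.2,0,0,0,0.21,0.6],[-18.1,-0.3,0,0,0,0.28,0.6],[-22.6,-0.4,0,0,0,0.35,0.6],[-27.1,-0.5,0,0,0,0.42,0.6],[-31.7,-0.5,0,0.001,-0.002,0.488,0.6],[-31.7,-0.5,5,0.001,-0.002,0.488,0.6],[-31.7,-0.5,9.5,0.001,-0.002,0.488,0.6],[-31.7,-0.5,13,0.001,-0.002,0.488,0.6]]

```text
t: 2.1
position: [0.4635, -0.2795, 0.0975]
tool_rot: [[0.12, 0.993, -0.003], [0.993, -0.12, 0.002], [0.001, -0.003, -1.0]]
contact_force: [-1.0, 0.4, -1.6]
width: 0.6
```

Run:
```python
from h import *
plan((.464,-.282,.022),-7); plan((.490,-.0745,.022),-7)
c=cap('scene'); save(cv2.resize(c['pixels'][120:260,150:350],(800,560),interpolation=cv2.INTER_CUBIC),'s1.png')
```

```text
shift [-0.25  0.11  7.55] rot [-0.003 -0.001  0.002]
shift [20.66  0.2   7.58] rot [-0.003 -0.001  0.002]
```

View pics/s1.png

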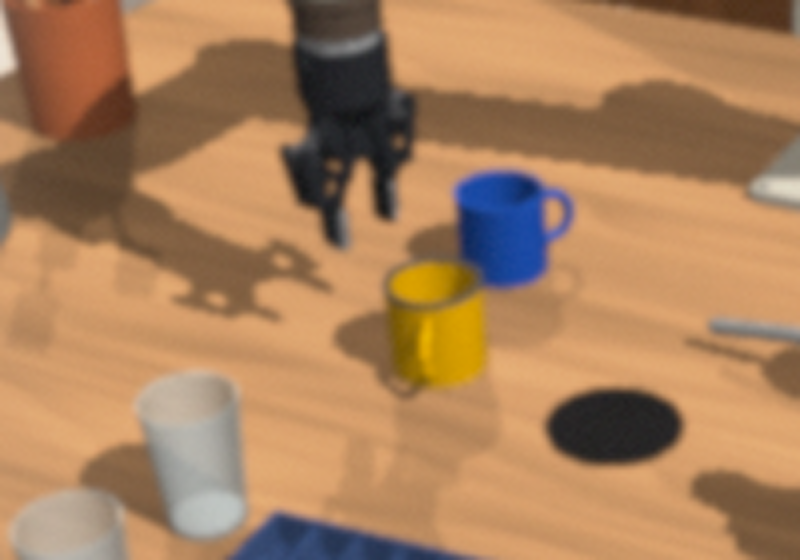

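The fingers (330,210 and 385,195) stand to the right of the yellow mug (435,325), with its handle on the far side and the blue mug (500,230) clear. I'll descend and push gently.

Request:
arm_command:
  steps:
    - [[0,0.1,2.5,0,0,0,0.6],[0,0.1,5,-0.001,0,0,0.6],[0,0.1,7,-0.003,-0.001,0.002,0.6],[0,0.1,7.4,-0.003,-0.001,0.002,0.6],[0.8,0.1,7.4,-0.003,-0.001,0.002,0.6],[1.6,0.1,7.4,-0.003,-0.001,0.002,0.6],[2.4,0.1,7.4,-0.003,-0.001,0.002,0.6],[3.2,0.1,7.4,-0.003,-0.001,0.002,0.6],[4,0.1,7.4,-0.003,-0.001,0.002,0.6],[4.8,0.1,7.4,-0.003,-0.001,0.002,0.6]]

```text
t: 3.15
position: [0.4723, -0.232, 0.0276]
tool_rot: [[0.121, 0.993, 0.004], [0.993, -0.121, -0.003], [-0.002, 0.005, -1.0]]
contact_force: [-0.3, -2.3, 2.2]
width: 0.604
```

Run:
```python
from h import *
plan((.490,-.0745,.022),-7); s=arm.get_state(); print(s['position'],s['contact_force'])
c=cap('scene'); save(cv2.resize(c['pixels'][120:260,150:350],(800,560),interpolation=cv2.INTER_CUBIC),'s2.png')
```

```text
shift [15.85 -0.14  0.52] rot [0.005 0.002 0.001]
[ 0.47227734 -0.23199251  0.02755625] [-0.28490264 -2.25138826  2.24480245]
```

View pics/s2.png

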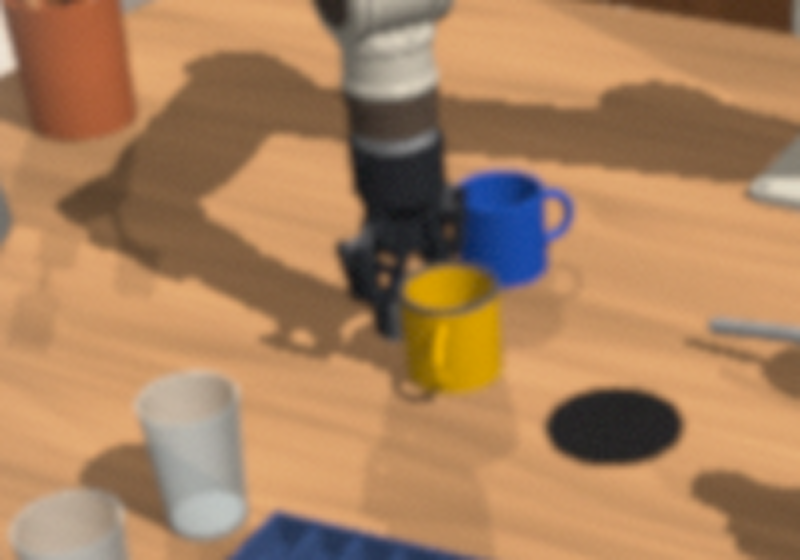

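The mug has moved upright to (450,325), nested against the fingers at (390,300). I'll continue the push.

Request:
arm_command:
  steps:
    - [[1,0,0,0.002,0.001,0,0.6],[2,0,0,0.002,0.001,0,0.6],[3,0,0,0.002,0.001,0,0.6],[4,0,0,0.002,0.001,0,0.6],[5,-0.1,0,0.002,0.001,0,0.6],[6,-0.1,0,0.002,0.001,0,0.6],[7,-0.1,0,0.002,0.001,0,0.6],[8,-0.1,0,0.002,0.001,0,0.6],[9,-0.1,0,0.002,0.001,0,0.6],[10,-0.1,0,0.002,0.001,0,0.6]]

```text
t: 4.2
position: [0.4827, -0.1319, 0.0266]
tool_rot: [[0.121, 0.993, 0.001], [0.993, -0.121, -0.0], [-0.0, 0.001, -1.0]]
contact_force: [-0.1, -1.5, 1.6]
width: 0.6
```

```bash
cat >> h.py <<'E'
def mugfind():
    c=cap('scene'); W=c['W']; px=c['pixels'].astype(int)
    out=[]
    with np.errstate(invalid='ignore'):
        m=(px[...,0]>90)&(px[...,2]<0.5*px[...,0])&(W[...,2]>.02)&(W[...,2]<.085)&(abs(W[...,0]-.48)<.12)&(W[...,1]<.06)&(W[...,1]>-.3)
    # outer front wall: fit circle of r=40 mm (handle excluded by robust loss)
    from scipy.optimize import least_squares
    p=W[m]; p=p[p[:,2]<.068]; x0=np.median(p[:,:2],0)-[.03,0]
    r=least_squares(lambda q:np.hypot(*(p[:,:2]-q).T)-.04,x0,loss='soft_l1',f_scale=.002).x
    t=cap('top'); Wt=t['W']; pt=t['pixels'].astype(int)
    with np.errstate(invalid='ignore'): mt=(pt[...,2]<.5*pt[...,0])&(Wt[...,2]>.02)&(Wt[...,2]<.085)&(abs(Wt[...,:2]-r).max(-1)<.06)
    print('scene mug fit',len(p),np.round(r,4),'height',np.round(np.percentile(W[m][:,2],99),4),'top visible bbox',mt.sum(),np.round(Wt[mt].min(0),3) if mt.any() else '',np.round(Wt[mt].max(0),3) if mt.any() else '')
    return c,t
E
python3 - <<'E'
from h import *
plan((.490,-.0745,.022),-7); s=arm.get_state(); print(s['position'],s['contact_force']); mugfind()
E
```

```text
shift [5.79 0.03 0.46] rot [0.001 0.    0.001]
[ 0.4827054  -0.13194028  0.02664293] [-0.11141751 -1.47193707  1.56993229]
scene mug fit 500 [ 0.4902 -0.0883] height 0.0781 top visible bbox 71 [ 0.449 -0.114  0.02 ] [ 0.548 -0.048  0.079]
```

The mug centre fits at (0.490, −0.088), which the top view agrees with. That leaves 5.5 cm to the mat centre.

Request:
arm_command:
  steps:
    - [[0.9,0,0,0,0,0,0.6],[1.8,0,0,0,0,0,0.6],[2.6,0,0,0,0,0,0.6],[3.3,0,0,0,0,0,0.6],[3.9,0,0,0,0,0,0.6],[4.4,0,0,0,0,0,0.6],[4.8,0,0,0,0,0,0.6],[5.1,0,0,0,0,0,0.6],[5.3,0,0,0,0,0,0.6],[5.5,0,0,0,0,0,0.6]]

```text
t: 5.3
position: [0.4893, -0.0781, 0.0267]
tool_rot: [[0.121, 0.993, 0.001], [0.993, -0.121, -0.0], [-0.0, 0.001, -1.0]]
contact_force: [0.0, -0.4, 1.1]
width: 0.602
```

Run:
```python
from h import *
s=arm.get_state(); print(s['position'],s['contact_force']); c,t=mugfind()
save(cv2.resize(c['pixels'][120:260,200:400],(800,560),interpolation=cv2.INTER_CUBIC),'s3.png')
```

```text
[ 0.48931076 -0.07812151  0.02666522] [ 0.04562464 -0.37150205  1.0966837 ]
scene mug fit 538 [ 0.4966 -0.0343] height 0.0788 top visible bbox 47 [ 0.517 -0.055  0.022] [ 0.555 -0.007  0.078]
```

View pics/s3.png

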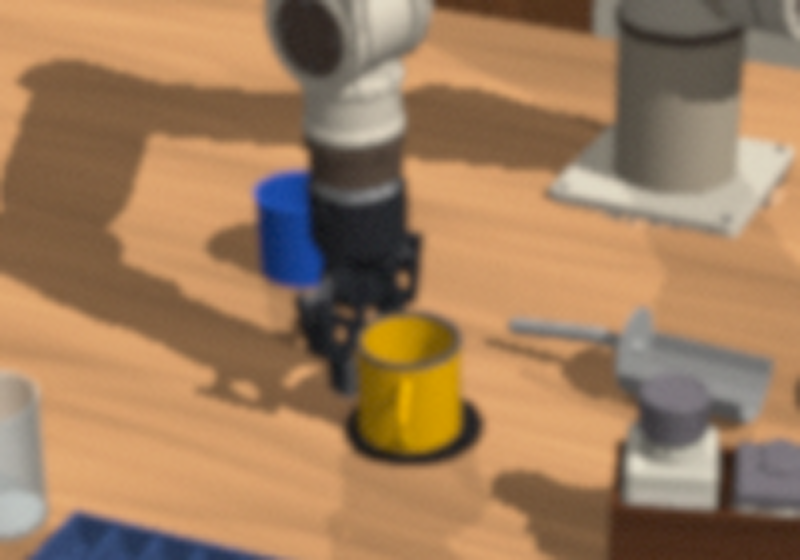

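The mug (410,385) stands upright on the mat, with black margin showing all round. Its fitted centre is within 2 mm of the mat's. I'll back off and rise.

Request:
arm_command:
  steps:
    - [[-1,0,0,0,0,0,0.6],[-2.5,0,0,0,0,0,0.6],[-5,0,0,0,0,0,0.6],[-6,0,-2,0,0,0,0.7],[-6,0,-6,0,0,0,0.8],[-6,0,-10,0,0,0,0.9],[-6,0,-14,0,0,0,1],[-6,0,-18,0,0,0,1],[-6,0,-21,0,0,0,1],[-6,0,-21,0,0,0,1]]

```text
t: 6.4
position: [0.4843, -0.1391, 0.2417]
tool_rot: [[0.121, 0.993, 0.01], [0.993, -0.121, -0.003], [-0.001, 0.011, -1.0]]
contact_force: [-0.8, 0.8, 0.2]
width: 0.998
```

Run:
```python
from h import *
s=arm.get_state(); print(s['position'],s['joints'])
t=cap('top'); W=t['W']; px=t['pixels'].astype(int)
with np.errstate(invalid='ignore'):
    m=(W[...,2]>.072)&(W[...,2]<.084)&(abs(W[...,0]-.495)<.055)&(abs(W[...,1]+.033)<.055)
    print('mug rim top',m.sum(),cv2.minEnclosingCircle(W[m][:,:2].astype(np.float32)))
    k=(W[...,2]>.13)&(W[...,2]<.145)&(abs(W[...,0]-.561)<.04)&(abs(W[...,1]-.202)<.04)
    print('cap',k.sum(),cv2.minEnclosingCircle(W[k][:,:2].astype(np.float32)),W[k].mean(0))
    # scene camera: fit r=24 mm to cap side + top
    c=cap('scene'); V=c['W']; k=(V[...,2]>.112)&(V[...,2]<.134)&(abs(V[...,0]-.561)<.04)&(abs(V[...,1]-.202)<.04)
from scipy.optimize import least_squares
p=V[k]; print('cap side',len(p),least_squares(lambda q:np.hypot(*(p[:,:2]-q).T)-.024,[.56,.2],loss='soft_l1',f_scale=.002).x)
for az in (18,63,108,153): print(az); plan((.562,.202,.231),az)
```

```text
[ 0.48434996 -0.13906672  0.24173964] [-2.79805567e-01  2.35429044e-01  2.54052273e-02  1.34994616e+00
  3.42802122e-04  1.41267008e+00]
mug rim top 125 ((0.4934464395046234, -0.03668444603681564), 0.04069140926003456)
cap 226 ((0.5617768168449402, 0.20156945288181305), 0.024334538727998734) [0.56109434 0.20094228 0.13565866]
cap side 167 [0.56235242 0.20208192]
18
shift [34.74  3.81  0.62] rot [ 0.002  0.001 -0.436]
63
shift [34.74  3.81  0.62] rot [ 0.002  0.002 -1.221]
108
shift [34.74  3.81  0.62] rot [ 2.000e-03 -1.000e-03  1.135e+00]
153
shift [34.74  3.81  0.62] rot [ 0.003 -0.     0.35 ]
```

Request:
arm_command:
  steps:
    - [[4.3,0.5,0,0,0,-0.05,1],[8.6,1,0,0,0,-0.11,1],[13,1.4,0,0,0,-0.16,1],[17.3,1.9,0,0,0,-0.22,1],[21.6,2.4,0,0,0,-0.27,1],[26,2.9,0,0,0,-0.33,1],[30.3,3.4,0,0,0,-0.38,1],[34.7,3.8,0,0,0,-0.436,1],[34.7,3.8,2,0,0,-0.436,1],[34.7,3.8,4,0,0,-0.436,1]]

```text
t: 7.5
position: [0.5608, 0.2036, 0.1938]
tool_rot: [[-0.313, 0.95, -0.002], [0.95, 0.313, -0.001], [-0.0, -0.002, -1.0]]
contact_force: [0.3, 0.1, 0.0]
width: 0.999
```

Run:
```python
from h import *
c=cap('scene'); s=arm.get_state(); print(s['position'],s['contact_force']); plan((.562,.202,.104),18)
save(cv2.resize(c['pixels'][130:270,300:500],(800,560),interpolation=cv2.INTER_CUBIC),'s4.png')
```

```text
[0.55851845 0.20199855 0.18951835] [-1.55410316  0.12237675 -3.38273062]
shift [-0.1   0.41  8.55] rot [-0.01   0.001  0.003]
```

View pics/s4.png

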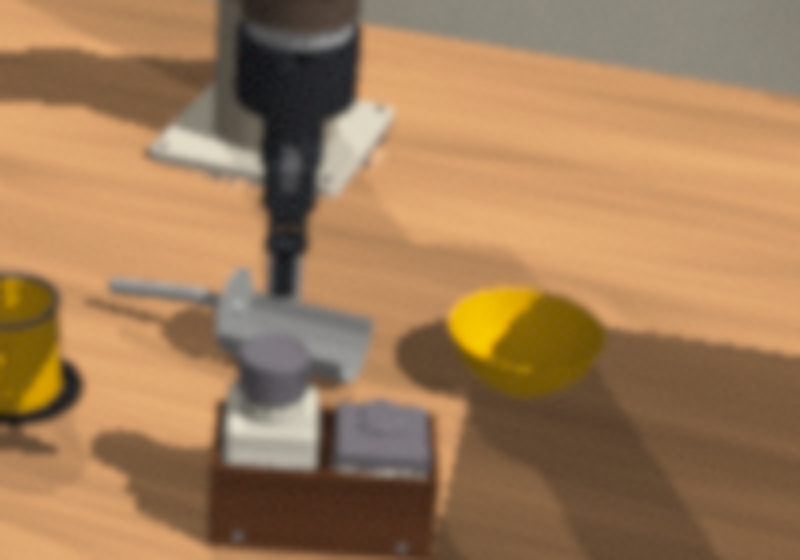

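The gripper (285,260) is above and in line with the cap (275,365). I'll lower to just above the cap, settle and re-measure.

Request:
arm_command:
  steps:
    - [[0,0.2,1.5,0,0,0,1],[0,0.2,3,0,0,0,1],[0,0.2,3.5,0,0,0,1],[0,0.2,3.5,0,0,0,1],[0,0.2,3.5,0,0,0,1],[0,0.2,3.5,0,0,0,1],[0,0.2,3.5,0,0,0,1],[0,0.2,3.5,0,0,0,1],[0,0.2,3.5,0,0,0,1],[0,0.2,3.5,0,0,0,1]]

```text
t: 8.55
position: [0.5635, 0.2028, 0.1619]
tool_rot: [[-0.31, 0.951, 0.001], [0.951, 0.31, -0.0], [-0.0, 0.001, -1.0]]
contact_force: [-0.5, -0.1, -0.1]
width: 0.997
```

Run:
```python
from h import *
s=arm.get_state(); print(s['position'],s['contact_force']); plan((.562,.202,.104),18)
```

```text
[0.56348089 0.2028382  0.16189757] [-0.53845122 -0.07586901 -0.12130805]
shift [-0.03 -0.17  5.79] rot [0.001 0.    0.001]
```

Request:
arm_command:
  steps:
    - [[0,-0.2,1.5,0,0,0,1],[0,-0.2,3,0,0,0,1],[0,-0.2,4.5,0,0,0,1],[0,-0.2,5.8,0,0,0,1],[0,-0.2,5.8,0,0,0,1],[0,-0.2,5.8,0,0,0,1],[0,-0.2,5.8,0,0,0,1],[0,-0.2,5.8,0,0,0,0.8],[0,-0.2,5.8,0,0,0,0.7],[0,-0.2,5.8,0,0,0,0.6]]

```text
t: 9.55
position: [0.5619, 0.2023, 0.1042]
tool_rot: [[-0.31, 0.951, 0.002], [0.951, 0.31, 0.0], [-0.0, 0.002, -1.0]]
contact_force: [0.3, 0.6, 0.4]
width: 0.601
```

Request:
arm_command:
  steps:
    - [[0,0,0,0,0,0,0.5],[0,0,0,0,0,0,0.4],[0,0,0,0,0,0,0.2],[0,0,0,0,0,0,0],[0,0,0,0,0,0,0],[0,0,0,0,0,0,0],[0,0,0,0,0,0,0],[0,0,0,0,0,0,0],[0,0,0,0,0,0,0],[0,0,0,0,0,0,0]]

```text
t: 10.55
position: [0.5618, 0.2022, 0.1038]
tool_rot: [[-0.31, 0.951, 0.001], [0.951, 0.31, -0.0], [-0.0, 0.001, -1.0]]
contact_force: [-0.6, 0.3, 3.9]
width: 0.55
```

Run:
```python
from h import *
s=arm.get_state(); print(s['position'],s['contact_force'],s['torque'],s['joints'],s['width'])
c=cap('scene'); save(cv2.resize(c['pixels'][180:280,340:440],(600,600),interpolation=cv2.INTER_CUBIC),'s5.png')
```

```text
[0.56179485 0.20222431 0.10380264] [-0.6159499   0.31686476  3.86329348] [ 0.02675973  0.08398703 -0.01247275] [ 3.45784066e-01  5.09193485e-01  6.01070352e-02  1.12035445e+00
 -5.17193822e-04  1.60158162e+00] 0.5497462175892881
```

View pics/s5.png

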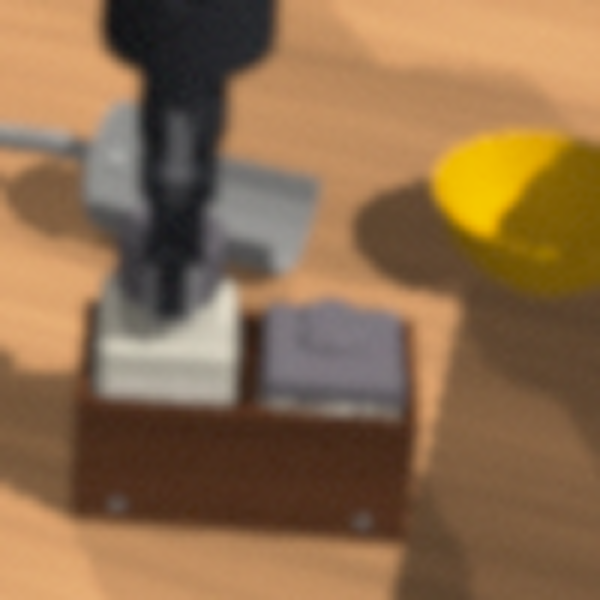

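The cap is gripped squarely (170,270). The opening of 0.55 is about 47 mm, and the caddy and flip-top are undisturbed. Next I'll press.

Request:
arm_command:
  steps:
    - [[0,0,0.1,0,0,0,0],[0,0,0.2,0,0,0,0],[0,0,0.3,0,0,0,0],[0,0,0.4,0,0,0,0],[0,0,0.5,0,0,0,0],[0,0,0.6,0,0,0,0],[0,0,0.65,0,0,0,0],[0,0,0.65,0,0,0,0],[0,0,0.65,0,0,0,0],[0,0,0.65,0,0,0,0]]

```text
t: 11.6
position: [0.5618, 0.2022, 0.0983]
tool_rot: [[-0.31, 0.951, 0.002], [0.951, 0.31, 0.0], [-0.0, 0.002, -1.0]]
contact_force: [-2.0, -0.7, 9.5]
width: 0.548
```

Request:
arm_command:
  steps:
    - [[0,0,0.1,0,0,0,0],[0,0,0.15,0,0,0,0],[0,0,0.15,0,0,-0.07,0],[0,0,0.15,0,0,-0.14,0],[0,0,0.15,0,0,-0.21,0],[0,0,0.15,0,0,-0.28,0],[0,0,0.15,0,0,-0.35,0],[0,0,0.15,0,0,-0.42,0],[0,0,0.15,0,0,-0.49,0],[0,0,0.15,0,0,-0.56,0]]

```text
t: 12.6
position: [0.561, 0.2027, 0.098]
tool_rot: [[-0.769, 0.639, 0.001], [0.639, 0.769, 0.001], [-0.0, 0.002, -1.0]]
contact_force: [-5.1, -0.4, 16.9]
width: 0.549
```

Run:
```python
from h import *
s=arm.get_state(); print(s['position'],s['contact_force'],s['torque'],s['joints'],s['width'])
```

```text
[0.56102746 0.20271049 0.09804853] [-5.11534797 -0.42516484 16.87978448] [-0.23797816  1.34441951 -0.13893421] [3.46337989e-01 5.12867806e-01 5.00665768e-02 1.10632586e+00
 7.58142484e-04 1.03914989e+00] 0.548618271920425
```

Request:
arm_command:
  steps:
    - [[0,0,-0.03,0,0,-0.07,0],[0,0,-0.03,0,0,-0.14,0],[0,0,-0.03,0,0,-0.21,0],[0,0,-0.03,0,0,-0.28,0],[0,0,-0.03,0,0,-0.35,0],[0,0,-0.03,0,0,-0.42,0],[0,0,-0.03,0,0,-0.49,0],[0,0,-0.03,0,0,-0.55,0],[0,0,-0.03,0,0,-0.6,0],[0,0,-0.03,0,0,-0.6,0]]

```text
t: 13.6
position: [0.5612, 0.2019, 0.0981]
tool_rot: [[-0.995, 0.095, 0.001], [0.095, 0.995, -0.0], [-0.002, -0.0, -1.0]]
contact_force: [-4.6, -2.2, 15.4]
width: 0.55
```

Run:
```python
from h import *
s=arm.get_state(); print(s['position'],s['contact_force'],s['torque'],s['joints'],s['width'],np.degrees(np.arctan2(s['tool_rot'][1,1],s['tool_rot'][0,1])))
c=cap('scene');save(cv2.resize(c['pixels'][180:280,340:440],(600,600),interpolation=cv2.INTER_CUBIC),'s6.png')
```

```text
[0.56118828 0.2018801  0.09813243] [-4.55626257 -2.188631   15.43190786] [-0.56644784  1.13038333 -0.02788602] [ 3.45719473e-01  5.12831802e-01  5.02436837e-02  1.10691078e+00
 -7.79885252e-04  4.41010958e-01] 0.5501422524252665 84.5401645913363
```

Request:
arm_command:
  steps:
    - [[0,0,-0.2,0,0,0,0],[0,0,-0.4,0,0,0,0],[0,0,-0.6,0,0,0,0],[0,0,-0.8,0,0,0,0],[0,0,-1,0,0,0,0],[0,0,-1.2,0,0,0,0],[0,0,-1.4,0,0,0,0],[0,0,-1.5,0,0,0,0],[0,0,-1.5,0,0,0,0],[0,0,-1.5,0,0,0,0]]

```text
t: 14.65
position: [0.5615, 0.2021, 0.1108]
tool_rot: [[-0.995, 0.096, 0.001], [0.096, 0.995, -0.0], [-0.001, -0.0, -1.0]]
contact_force: [-0.6, -0.8, -0.3]
width: 0.551
```

Run:
```python
from h import *
s=arm.get_state(); print(s['position'],s['contact_force'],s['torque'],s['width'])
c=cap('scene');save(cv2.resize(c['pixels'][180:280,340:440],(600,600),interpolation=cv2.INTER_CUBIC),'s7.png')
```

```text
[0.56149583 0.2021108  0.11083223] [-0.6184467  -0.79447327 -0.26517909] [-0.17319142  0.07714153  0.01291468] 0.5507065029562856
```

View pics/s7.png

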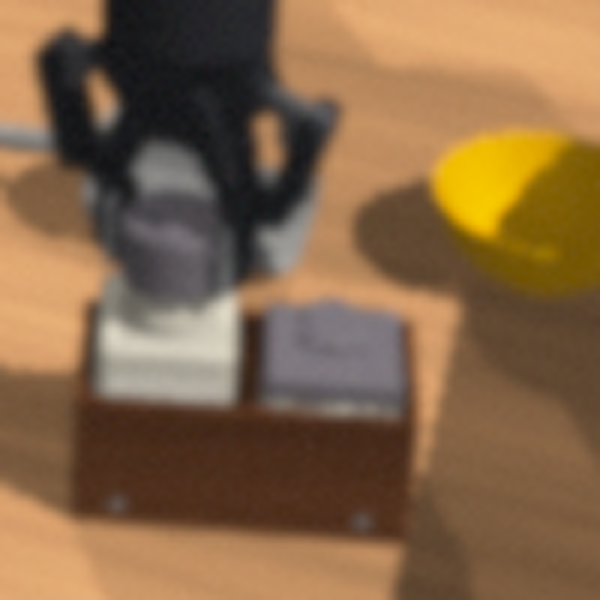

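The cap (170,245) has risen off the collar with no load (−0.3 N), and the bottle is still seated in its pocket. I'll lift it straight up another 6 cm.

Request:
arm_command:
  steps:
    - [[0,0,-0.6,0,0,0,0],[0,0,-1.3,0,0,0,0],[0,0,-2.1,0,0,0,0],[0,0,-3,0,0,0,0],[0,0,-3.9,0,0,0,0],[0,0,-4.7,0,0,0,0],[0,0,-5.4,0,0,0,0],[0,0,-5.9,0,0,0,0],[0,0,-6,0,0,0,0],[0,0,-6,0,0,0,0]]

```text
t: 15.7
position: [0.5615, 0.2022, 0.171]
tool_rot: [[-0.995, 0.096, 0.001], [0.096, 0.995, -0.0], [-0.001, -0.0, -1.0]]
contact_force: [0.9, 0.3, -0.8]
width: 0.548
```

Request:
arm_command:
  steps:
    - [[0,0,0,0,0,0,0],[0,0,0,0,0,0,0],[0,0,0,0,0,0,0],[0,0,0,0,0,0,0],[0,0,0,0,0,0,0],[0,0,0,0,0,0,0],[0,0,0,0,0,0,0],[0,0,0,0,0,0,0],[0,0,0,0,0,0,0],[0,0,0,0,0,0,0]]

```text
t: 16.7
position: [0.5615, 0.2022, 0.171]
tool_rot: [[-0.995, 0.096, 0.001], [0.096, 0.995, -0.0], [-0.001, -0.0, -1.0]]
contact_force: [0.0, 0.3, -0.4]
width: 0.548
```

Run:
```python
from h import *
s=arm.get_state(); print(s['t'],s['position'],s['contact_force'],s['tool_rot'][:,2],s['width'])
c=cap('scene');save(cv2.resize(c['pixels'][150:290,240:440],(800,560),interpolation=cv2.INTER_CUBIC),'s8.png')
V=c['W'];px=c['pixels'].astype(int)
t=cap('top'); W=t['W']; 
with np.errstate(invalid='ignore'):
    near=(abs(V[...,0]-.562)<.06)&(abs(V[...,1]-.202)<.03)
    br=near&(px.min(2)>120)&(V[...,2]>.09); print('bottle/neck z',np.nanpercentile(V[br][:,2],[50,99]))
    g=near&(px.min(2)>55)&(px.max(2)<140)&(V[...,2]>.15)&(V[...,2]<.23); print('cap z',np.nanpercentile(V[g][:,2],[2,50,98]))
    m=(W[...,2]>.072)&(W[...,2]<.084)&(abs(W[...,0]-.495)<.055)&(abs(W[...,1]+.033)<.055)
    print('mug rim top',cv2.minEnclosingCircle(W[m][:,:2].astype(np.float32)))
d=np.load('top0.npz')['W']; v,u=np.mgrid[:400,:640]
for n,b in dict(tray=(315,395,100,150),scoop=(260,345,240,275),tumb=(398,432,118,155),blue=(390,435,255,300),bowl=(200,250,250,300)).items():
    q=(u>=b[0])&(u<b[1])&(v>=b[2])&(v<b[3])
    print(n,[np.round(X[q&(X[...,2]>.008)].mean(0),3) for X in (d,W)])
```

```text
16.7 [0.56152796 0.20218381 0.17100678] [ 0.01936341  0.33157604 -0.39257434] [ 1.00409808e-03 -1.64323037e-04 -9.99999482e-01] 0.5478628279101558
bottle/neck z [0.54651409 0.62938846]
cap z [0.1731732  0.19714739 0.20734851]
mug rim top ((0.4932803511619568, -0.03680916503071785), 0.04081481322646141)
tray [array([ 0.776, -0.084,  0.023]), array([ 0.775, -0.084,  0.023])]
scoop [array([0.368, 0.128, 0.024]), array([0.394, 0.096, 0.502])]
tumb [array([ 0.728, -0.25 ,  0.065]), array([ 0.728, -0.25 ,  0.065])]
blue [array([ 0.303, -0.239,  0.052]), array([ 0.303, -0.239,  0.051])]
bowl [array([0.315, 0.331, 0.027]), array([0.372, 0.189, 0.587])]
```

View pics/s8.png

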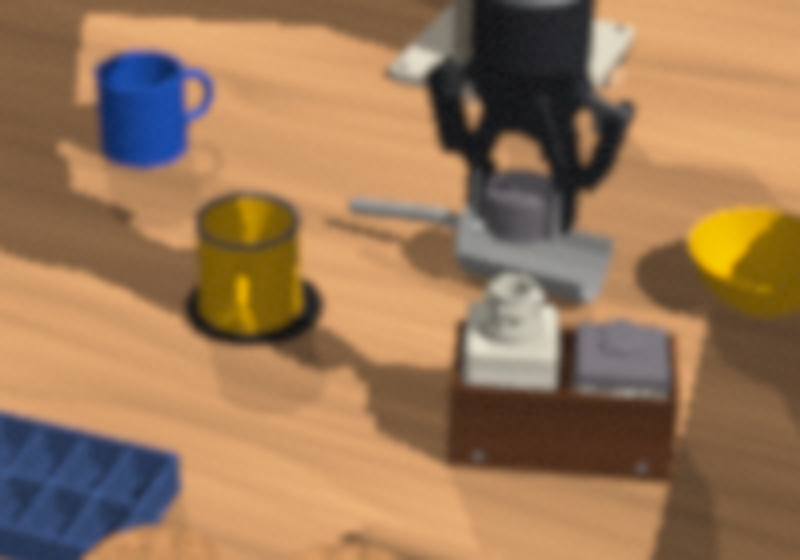

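The picture shows the cap (520,205) held level above the bottle's open mouth (520,290). The bottle and flip-top are seated in the caddy, and the mug (248,265) is on the mat with margin all round. The cap's lower edge is at about 0.174 m and the mouth at 0.125 m, a gap of about 5 cm. I'll hand it in.

```bash
python3 -c "
from workcell import arm; print(arm.sign_off())"
```

```text
the job is handed in; nothing more can be done
None
```

The job is done and handed in at about 17 s of the 53 s allowed. I slid the yellow mug onto the mat with two half-open fingers. Then I gripped the bottle's ribbed cap, pressed it down (up to about 17 N), turned it about 66° anticlockwise and lifted it off.

**Mug:** the last check put its centre about 4 mm from the mat's centre, against the 15 mm allowed. It was upright, with black mat showing all round.

**Cap and bottle:** the cap is held level on the bottle's axis. Its lower edge is about 4.9 cm above the mouth, and the wrist carries almost no load. The bottle is still standing in its pocket.

**Other things:** the tray, tumbler and blue mug measured within 1 mm of where they started.

**Checks that failed:**
- **Scoop and bowl:** the arm hid them from the top camera, so those final numbers mean nothing. They look untouched in the last picture.
- **Flip-top:** I judged it only from the picture, where it looks undisturbed.
- **Spoon:** I did not re-check it at the end; the arm never went near it.
- **Bottle neck:** the colour filter picked up the arm, so I used the given bottle size for the mouth height.

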